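Slip the specimen holder under the microscope's stage clip

ROBOT

A 6-joint arm with a two-finger parallel gripper is mounted at the origin on the work surface. World frame = base frame: x ahead of the robot, y to its left, z up, the work surface at z = 0. Lengths are in mm, angles in degrees, forces in N, time in s.
With the tool pointing down it reaches from about 350 to 725 mm from the base axis. Payload 6 kg.
Tool frame: the origin (TCP) lies at the very end of the fingers, on their centre line; the grasp point (between the pads) lies 19 mm behind it; z points along the fingers, y is the line along which they close (so a half turn about z gives the same grasp; the last joint's range is limited). The gripper opens to 85 mm and grips with 20 to 120 N. Pads are 22 mm wide; open, the fingers measure 114 mm over their backs; the gripper's body (76 mm by 85 mm) begins 54 mm behind the grasp point. The pads swing forward as they close: fully open they stand 13 mm farther back than shut.
Start: joints at [-57.943, 2.303, 4.859, 0, -92.561, -19.12], TCP at [134.341, -584.741, 200.661] pointing down, gripper open.
Joint ranges: [-146.85, 146.85], [-73.84, 115.35], [-62.03, 85.46], [-188.31, 113.3], [-161.28, -10.13], [-171.36, 171.36]. Speed limits (degrees/s): [147.25, 147.25, 172.46, 180, 180, 180].

INTERFACE

Orientations are given as [roll, pitch, yaw] about the fixed x, y, z axes, in that order (R = Rz(yaw) Ry(pitch) Rx(roll)).
In Python, from plant import arm gives the robot as it stands.
- The arm moves only by the tool move_arm, never from a script. Its argument "plan" is a list of rows, each a list of 5 numbers: the finger opening in cm, from 0 to 8.54, then the shift along the tool's x, y, z in cm, then the turn about the tool's z in degrees. A call has exactly 8 rows; each row shifts and turns the commanded pose from where the row before left it, along the tool's axes as they then stand; what a row does not reach is not made up. A row lasts 1/10 s, in which the tool goes at most 50 mm and 8.59 degrees, less where a joint would pass 70% of its speed; a pose out of reach is approached as far as the arm can. A call with a gripper value outside its range is refused whole. The fingers move at their own pace and stop on an object; "newtons" is the grip in N (left out, the last holds). Time passes only in rows, so rows that do not move let the fingers close, or fill a call up. It gives the time, the measured TCP pose, the force, the opening and the grip force at its end, in the units of the state.
- arm.sense(): the state, without advancing time (a new reading comes with each control period).
- arm.read_camera(name): name is "side" or "top"; returns the picture (384x512x3 uint8, red, green, blue); there is no depth.
- arm.calibration(name): a dict with "K" (3x3 intrinsics, pixels), "origin" and "rotation" of the camera in the world. Camera axes: x right, y up, looking along -z (the intrinsics and any distortion apply to the point x, -y, -z); pixel columns grow to the right and rows downward; lengths in mm; the calibration is good to about 2 mm. A picture is of the moment at which its call begins. calibration takes no time and is no camera call.
- arm.job_done(): hands the job in; it is judged then, once.
The state is a dict: "clock": time; "qpos": joint angles; "dq": joint speeds; "joint_torque": joint torques, N m; "tool_pos": TCP position; "orientation": TCP orientation; "wrist_force": force on the tool from outside, world axes, zero at the start; "torque": the same for the moment, N m; "finger_gap": finger opening in mm; "gripper_force": force on a finger pad.
Only numpy, scipy, OpenCV 4.12 (cv2) and the standard library are available. Lean on these libraries where they do the work, as an engineer would, in place of code of your own. Each camera call takes 0.05 s, during which the arm holds its last target. There are 200 camera calls.

TASK

Load the microscope: with one fingertip press the thumb tab of the stage clip down so that its two toes rise, and keep it pressed while the other fingertip pushes the flat specimen holder along the stage, beneath the toes and fully home against the stop. Only then let the clip down onto the holder and move clear. Do not pick the holder up: it is only slid along the stage; leave the other things on the bench where they are.

Things in the scene. Friction and masses are not known exactly. Their poses are not given: they have to be found in the camera images.
- scope: Digital microscope, fixed. Origin on the bench top; z up, x the way the holder is pushed in (mm below in this frame). Grey base: x -105..118, y -50..110, top z 12. Aluminium stage block: x -92..6, y -46..46, flat top z 24, a 4 mm high rail along each side (81 mm free between), open at its -x end. Two ears (y +-35, x -5..6, to z 36.5) carry the clip's pin.
- stop (a point): Foot of the stop's face, mid-stage: microscope frame x -7.5, y 0, z 24 mm. The stop is a dark bar 40 mm wide, 5 mm high, across the stage; the holder's leading edge ends against it.
- tube (a point): Lens end of the microscope tube, swung aside: microscope frame x 183, y 88, z 40 mm; tube 42 mm across, up to z 174. Its column (18 mm thick, top at z 147 mm) stands at x 98, y 88, with an arm at z 115 between them. All of it lies at y above 67 mm: keep clear.
- holder: Flat black slide-sized holder with a steel coupon in its top, loose on the stage: 26 mm along its x (the way it goes in), 76 along y, 6 thick, 45 g. Origin: centre of underside; axes nearly the microscope's. Starts with its leading edge 5 to 40 mm short of the toes; home, its origin is at x -20.5 mm there. Against shut toes it just stops. Sliding it takes under 1 N.
- clip: Steel stage clip rocking on a level pin. Origin on the pin: microscope frame x 0, y 0, z 32 mm. It turns about y: 0 rad shut, 0.45 with the tab level, hard end 0.62, 0.31 when resting on the holder. Two round toes 9 mm wide at y +-27 on the -x side, one thumb tab (y 0) on the +x side. A spring shuts it: 4 to 5 N on the tab holds it open; the toes press with about 5 N.
- clip_tab (a point): Mid top of the thumb tab (26 mm wide, 2 thick). In the microscope frame, shut: the tab slopes up at 0.45 rad from x 10.5, z 31 at the pin to x 29, z 40 mm at its free end, this point x 22, z 37. Pressed level: top at z 26.5 from x 9 to 30, so lower than the holder's top (z 30); one height suits both fingertips. Nothing is under or behind the tab down to z 12.
- clip_toe (a point): Point midway between the two toes at their underside, about x -17 mm in the microscope frame (the toes' front is at x -20). Its z there: 24.5 mm shut, 32.5 with the tab level, 30 when resting on the holder. The holder passes under once it is above 30.5.
- fitting: Bystander: brass hose fitting standing upright, 25 mm across, 43 mm tall. Origin under its centre.
- tape: Bystander: tan roll of tape lying flat, 60 mm across, 19 mm high. Origin under its centre.
- jar: Bystander: small closed jar, 48 mm across, 58 mm tall. Origin under its centre.
- strainer: Bystander: orange inline strainer standing upright, 42 mm across, 44 mm tall. Origin under its centre.
There are look-alikes about, which are no part of the job. There is more than one size of the holder; the one meant has the size given above.

How it is judged (in metres and radians):
On the way, in this order (a step that is already met when the one before it is completed fails the run):
1. the tab is held pressed by a fingertip, toes well raised, with the holder still outside them (z of clip_toe in the frame of scope above 0.0306 m and contact force between the fingers and clip above 0.5 N and x of holder in the frame of scope below -0.0305 m), for 0.1 s.
2. the holder is pushed home against the stop while the fingertip still holds the toes clear of it (x of holder in the frame of scope between -0.0224 and -0.0185 m and y of holder in the frame of scope between -0.0045 and 0.0045 m and z of clip_toe in the frame of scope above 0.0304 m and contact force between the fingers and clip above 0.5 N), for 0.1 s.
At the end, for the whole second after the job is handed in: The holder lies flat on the stage within 2 mm of its stop, between the rails and square to them within 0.06 rad, and the released clip presses it down with both toes resting on it (x of holder in the frame of scope between -0.0224 and -0.0185 m and y of holder in the frame of scope between -0.0045 and 0.0045 m and angle between the x axis of holder and the x axis of scope, either way round below 0.06 rad and z of holder in the frame of scope between 0.0225 and 0.0255 m and angle between holder's own z axis and vertical below 0.05 rad and contact force between clip and holder above 1 N and z of clip_toe in the frame of scope below 0.031 m and linear speed of holder below 0.01 m/s); the robot touches nothing.
It fails at once if the holder is lifted or tipped (more than 5 mm or 0.25 rad) (z of holder in the frame of scope above 0.029 m or angle between holder's own z axis and vertical above 0.25 rad).
It fails at once if a bystander is moved by more than 15 mm (distance of any of fitting, tape, jar, strainer from where it was at the start of the episode above 0.015 m).
It also fails if it takes over 54 s, if anything falls off the work surface, if the arm or the gripper's body presses on something with over 40 N, if the wrist force passes 120 N, or if a joint passes its speed limit or range.

## Working session

There is one attempt and no reset: what is moved stays moved. The work goes in short steps, Python scripts to look and compute and a tool call to move; the robot and the scene stay as the last step left them, time stands still between calls to the robot, and variables do not carry over. Pictures are saved under pics/ and viewed, at most 10 in all, crops included, and the job is handed in when it is done.

Besides the shell and the picture viewer there is one more tool, called after "Request:" as name(argument=value, ...) on one line, values as JSON. move_arm: Moves the arm, as the interface text tells. Its arguments: {"type":"object","properties":{"plan":{"type":"array","items":{"type":"array","items":{"type":"number"}}},"newtons":{"type":"number"}},"required":["plan"]}

```bash
mkdir -p pics; ls; python3 - <<'E'
from plant import arm
import cv2
for n in("side","top"):
    cv2.imwrite(f"pics/{n}0.png",arm.read_camera(n)[:,:,::-1]); print(n,arm.calibration(n))
print(arm.sense())
E
```

```text
pics
side {'K': array([[362.39626752,   0.        , 256.08495256],
       [  0.        , 362.39626752, 187.40233152],
       [  0.        ,   0.        ,   1.        ]]), 'origin': array([ 233.42792124, -468.32531548,  390.62864911]), 'rotation': array([ 59.20522214,   0.96221631, -32.21887791])}
top {'K': array([[353.65083547,   0.        , 255.21739264],
       [  0.        , 353.65083547, 190.67862896],
       [  0.        ,   0.        ,   1.        ]]), 'origin': array([393.69442351, -21.65033096, 795.30640188]), 'rotation': array([ 1.17864144e+01,  2.22892189e-05, -9.00409948e+01])}
{'clock': 0.1, 'qpos': array([-5.79423362e+01,  2.33615684e+00,  4.80953891e+00, -2.28224827e-02,
       -9.25612457e+01, -1.91197690e+01]), 'dq': array([ 0.00200003, -0.16305732,  0.13790929,  0.07906727, -0.01949213,
       -0.01245205]), 'joint_torque': array([-7.22371842e-03, -3.69346762e+01,  3.48277652e+01,  6.95174888e+00,
       -4.60721523e-03,  2.15088214e-06]), 'tool_pos': array([ 134.33267454, -584.42869518,  199.7857139 ]), 'orientation': array([ 1.79909515e+02, -7.23571109e-03, -1.67061097e+02]), 'wrist_force': array([ 0.22065804,  0.17178448, -0.83955916]), 'torque': array([-0.05109923,  0.00551527, -0.01732509]), 'gripper_force': 0.0, 'finger_gap': 85.26921673880351}
```

View pics/top0.png

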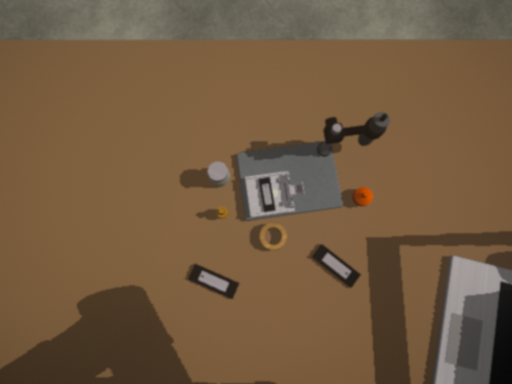

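View pics/side0.png

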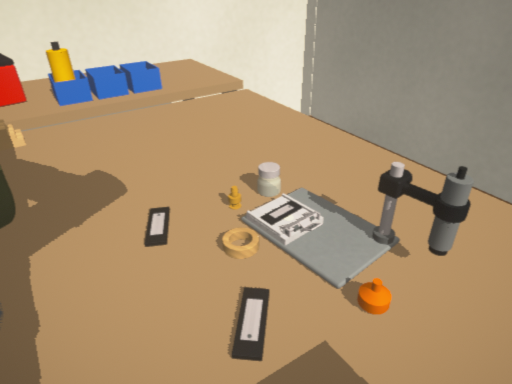

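The top view shows a grey base with the stage on it (245..292, 173..216). The clip is at about (290,190) and a black holder on the stage at (267,193). Holder candidates are (267,193) on the stage, (214,281) and (337,266) on the bench. The task says the holder starts on the stage, so I choose (267,193) and check its size in close crops.

```bash
cat > h.py <<'E'
import numpy as np, cv2
from scipy.spatial.transform import Rotation as R
from plant import arm
def cam(n):
    c=arm.calibration(n); return c["K"],np.array(c["origin"]),R.from_euler('xyz',c["rotation"],degrees=True).as_matrix()
def ray(n,uv,z):
    K,o,M=cam(n); uv=np.atleast_2d(uv).astype(float)
    d=np.c_[(uv[:,0]-K[0,2])/K[0,0],-(uv[:,1]-K[1,2])/K[1,1],-np.ones(len(uv))]@M.T
    return o+d*((z-o[2])/d[:,2])[:,None]
def proj(n,P):
    K,o,M=cam(n); p=(np.atleast_2d(P)-o)@M
    return np.c_[K[0,2]+K[0,0]*p[:,0]/-p[:,2],K[1,2]-K[1,1]*p[:,1]/-p[:,2]]
E
python3 - <<'E'
from h import *
t=cv2.imread("pics/top0.png"); s=cv2.imread("pics/side0.png")
a=cv2.resize(t[135:230,225:350],None,fx=6.2,fy=6.2,interpolation=cv2.INTER_CUBIC)
b=cv2.resize(s[180:280,235:405],None,fx=4.6,fy=4.6,interpolation=cv2.INTER_CUBIC)
cv2.imwrite("pics/ct.png",a);cv2.imwrite("pics/cs.png",b)
for uv in [(237,154),(333,146),(342,208),(246,220)]: print(t[uv[1],uv[0]],ray("top",uv,12)[0].round(1))
E
```

```text
[76 83 90] [643.8  20.3  12. ]
[41 59 75] [ 663.1 -202.6   12. ]
[ 66  96 126] [ 517.4 -216.1   12. ]
[60 75 89] [490.5  -1.2  12. ]
```

View pics/ct.png

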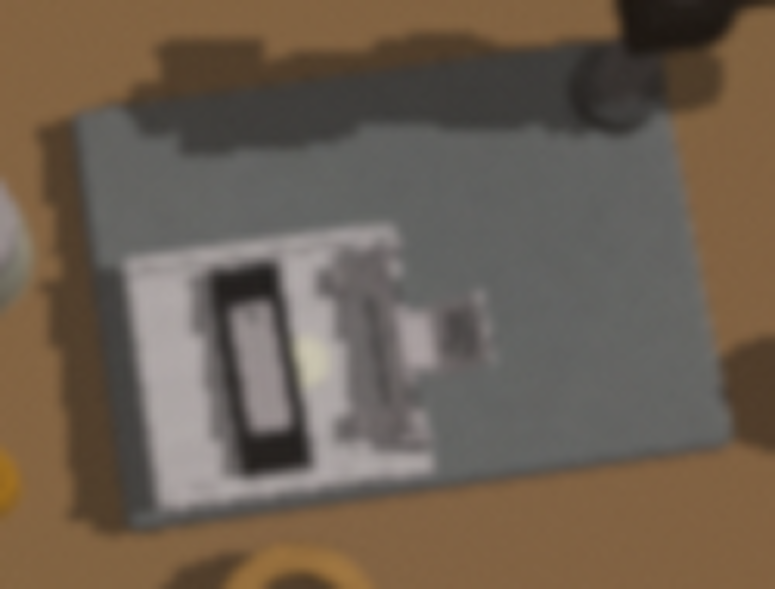

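View pics/cs.png

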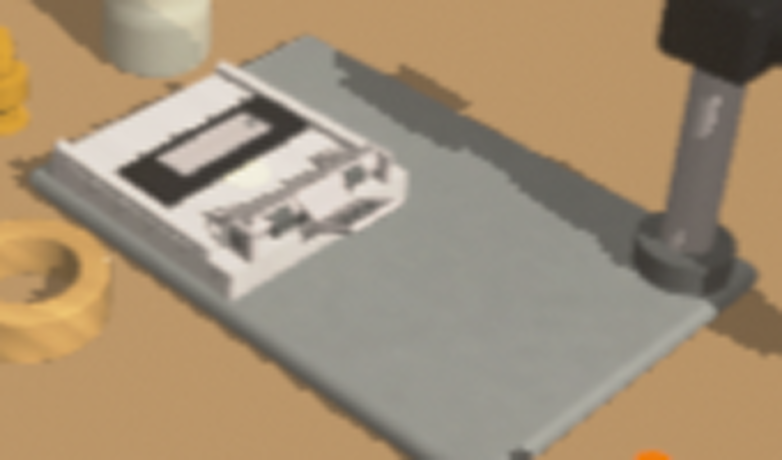

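The crops show the holder (black, light coupon) on the stage with a 3:1 outline, against the shut clip. The tab points image-right at about crop (465,330). Scope x runs image-right and scope y image-up. Next I fit the scope pose from the corners.

```bash
python3 - <<'E'
from h import *
f=lambda p:np.array(p)/6.2+[225-.42,135-.42]
obs=[((78,112),(-105,110,12)),((133,528),(-105,-50,12)),((728,440),(118,-50,12)),
((125,256),(-92,46,28)),((160,510),(-92,-46,28)),((435,470),(6,-46,28)),((395,226),(6,46,28))]
W=np.array([ray("top",f(p),q[2])[0,:2] for p,q in obs]); Q=np.array([q[:2] for _,q in obs],float)
Wc=W-W.mean(0);Qc=Q-Q.mean(0)
a=np.arctan2((Qc[:,0]*Wc[:,1]-Qc[:,1]*Wc[:,0]).sum(),(Qc*Wc).sum())
M=np.array([[np.cos(a),-np.sin(a)],[np.sin(a),np.cos(a)]]); t=W.mean(0)-M@Q.mean(0)
print("yaw",np.degrees(a),"org",t,"res\n",(W-(Q@M.T+t)).round(1))
to=lambda w:(w-t)@M
h=np.array([ray("top",f(p),30)[0,:2] for p in [(212,270),(275,262),(312,465),(243,475)]])
print("holder",to(h).round(1),to(h.mean(0)))
print("tab",to(np.array([ray("top",f(p),37)[0,:2] for p in [(485,290),(490,360),(400,365)]])).round(1))
# side check
g=lambda p:np.array(p)/4.6+[235-.39,180-.39]
for p,z,n in [((28,178),12,"-105,-50"),((305,38),12,"-105,110"),((60,142),28,"-92,-46"),((222,66),28,"-92,46"),((235,275),28,"6,-46")]: print(n,to(ray("side",g(p),z)[0,:2]).round(1))
hs=np.array([ray("side",g(p),30)[0,:2] for p in [(120,172),(255,98),(308,130),(170,207)]]);print("holder side",to(hs).round(1),to(hs.mean(0)))
E
```

```text
yaw -82.04062945461874 org [554.18789843 -96.3404439 ] res
 [[-1.5 -2.9]
 [ 1.  -2. ]
 [ 1.9  3.7]
 [ 0.6  0.5]
 [-0.4  0.4]
 [ 0.2  0.3]
 [-1.8 -0. ]]
holder [[-62.2  36.7]
 [-39.3  36.5]
 [-37.2 -38.3]
 [-61.8 -38.4]] [-50.12942481  -0.86677269]
tab [[ 32.5  14.3]
 [ 30.1 -11. ]
 [ -1.7  -8.4]]
-105,-50 [-101.5  -54.3]
-105,110 [-103.5  102.5]
-92,-46 [-94.  -43.7]
-92,46 [-92.6  41. ]
6,-46 [  8.1 -49.5]
holder side [[-61.5 -41.2]
 [-64.2  31.8]
 [-34.6  31. ]
 [-33.2 -41.9]] [-48.39601451  -5.08581509]
```

The scope is at (554,-96) with yaw -82°. The holder measures about 75×25 and sits at x≈-50, y≈-1 (leading edge about 17 mm short of the toes), which matches the description. Now I'll move over the place at z 200, with the finger line along scope x.

Request:
move_arm(plan=[[8.54, -1.6, 1.3, 0, 0], [8.54, -3.2, 2.6, 0, 0], [8.54, -3.3, 2.6, 0, 0], [8.54, -3.3, 2.6, 0, 0], [8.54, -3.3, 2.6, 0, 0], [8.54, -3.3, 2.6, 0, 0], [8.54, -3.3, 2.6, 0, 0], [8.54, -3.3, 2.6, 0, 0]])

```text
clock: 0.9
tool_pos: [331.1, -338.0, 200.4]
orientation: [180.0, 0.0, -167.1]
wrist_force: [0.6, -0.5, -0.2]
finger_gap: 85.7
gripper_force: 0.0
```

Request:
move_arm(plan=[[8.54, -3.4, 2.7, 0, 0], [8.54, -3.4, 2.7, 0, 0], [8.54, -3.4, 2.7, 0, 0], [8.54, -3.4, 2.7, 0, 0], [8.54, -3.4, 2.7, 0, 0], [8.54, -3.4, 2.7, 0, 0], [8.54, -3.4, 2.6, 0, 0], [8.54, -2, 1.5, 0, 5]])

```text
clock: 1.7
tool_pos: [537.5, -81.5, 199.7]
orientation: [180.0, -0.1, -172.0]
wrist_force: [0.1, -0.2, -0.4]
finger_gap: 85.3
gripper_force: 0.0
```

Request:
move_arm(plan=[[8.54, 0, 0, 2, 0], [8.54, 0, 0, 2, 0], [8.54, 0, 0, 2, 0], [8.54, 0, 0, 2, 0], [8.54, 0, 0, 2, 0], [8.54, 0, 0, 1, 0], [8.54, 0, 0, 0.5, 0], [8.54, 0, 0, 0, 0]])

```text
clock: 2.5
tool_pos: [536.3, -84.1, 85.5]
orientation: [-180.0, -0.0, -172.1]
wrist_force: [0.4, -0.4, 0.4]
finger_gap: 85.1
gripper_force: 0.0
```

```bash
cat > pose.py <<'E'
from h import *
s=arm.sense(); a=np.radians(-82.04); M=np.array([[np.cos(a),-np.sin(a)],[np.sin(a),np.cos(a)]]); t=np.array([554.2,-96.3])
to=lambda w:(np.asarray(w)-t)@M
def fro(p): return np.r_[M@np.array(p[:2])+t,p[2]]
if __name__=="__main__":
    print("tcp scope",to(s["tool_pos"][:2]).round(1),s["tool_pos"].round(1),s["orientation"].round(2),s["finger_gap"],s["wrist_force"].round(1))
E
python3 pose.py; python3 - <<'E'
from pose import *
i=arm.read_camera("side")[:,:,::-1]; j=arm.read_camera("top")[:,:,::-1]
a=cv2.resize(i[80:290,200:420],None,fx=2.6,fy=2.6,interpolation=2)
cv2.imwrite("pics/s1.png",a); cv2.imwrite("pics/t1.png",j)
E
```

```text
tcp scope [-14.6 -16. ] [536.3 -84.1  85.5] [-1.8000e+02 -4.0000e-02 -1.7206e+02] 85.08079024160293 [ 0.4 -0.4  0.4]
```

View pics/s1.png

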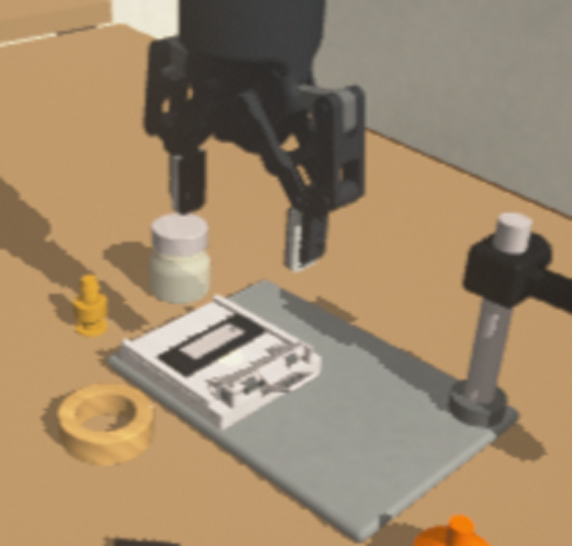

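Side view: both fingers are clear above the scope. The tab finger's tip is at about crop (292,270), which is full (312,184). I'll use that to estimate the tip height relative to the TCP.

```bash
python3 - <<'E'
from pose import *
print("obs",292/2.6+200-.3,269/2.6+80-.3)
for z in (72,78,84,90,96,102): print(z,proj("side",fro((27.9,-27,z))).round(1),proj("side",fro((42.4,-27,z))).round(1))
print("obs left finger bottom",185/2.6+200,213/2.6+80)
for z in (84,90,96,102): print(z,proj("side",fro((-57.1,-27,z))).round(1))
print("jar",to(ray("top",(218,168),58)[0,:2]),"fit",to(ray("top",(222,212),43)[0,:2]),to(ray("side",(200+180/2.6,80+230/2.6),58)[0,:2]))
E
```

```text
obs 312.0076923076923 183.16153846153844
72 [[306.3 216.4]] [[313.5 220.7]]
78 [[306.5 213.2]] [[313.8 217.4]]
84 [[306.7 209.9]] [[314.1 214. ]]
90 [[307.  206.5]] [[314.3 210.7]]
96 [[307.2 203.1]] [[314.6 207.2]]
102 [[307.4 199.7]] [[314.9 203.8]]
obs left finger bottom 271.15384615384613 161.9230769230769
84 [[268.7 188. ]]
90 [[268.7 184.9]]
96 [[268.7 181.7]]
102 [[268.7 178.5]]
jar [-147.33931365   64.43458039] fit [-151.4071656   -29.53604644] [-144.33369471   52.7587784 ]
```

Request:
move_arm(plan=[[8.54, -0.5, 0.5, 0, 0], [8.54, -0.5, 0.5, 0, 0], [8.54, -0.5, 0.44, 0, 0], [8.54, 0, 0, 0.5, 0], [8.54, 0, 0, 0.5, 0], [8.54, 0, 0, 0.5, 0], [8.54, 0, 0, 0, 0], [8.54, 0, 0, 0, 0]])

```text
clock: 3.4
tool_pos: [549.1, -67.9, 70.5]
orientation: [-180.0, -0.0, -172.1]
wrist_force: [-0.3, -0.9, 0.7]
finger_gap: 85.5
gripper_force: 0.0
```

```bash
python3 pose.py; python3 - <<'E'
from pose import *
i=arm.read_camera("side")[:,:,::-1]
a=cv2.resize(i[160:260,235:375],None,fx=5,fy=5,interpolation=2)
cv2.imwrite("pics/s2.png",a)
E
```

```text
tcp scope [-28.8  -1.1] [549.1 -67.9  70.5] [-1.7999e+02 -3.0000e-02 -1.7207e+02] 85.52447745454111 [-0.3 -0.9  0.7]
```

View pics/s2.png

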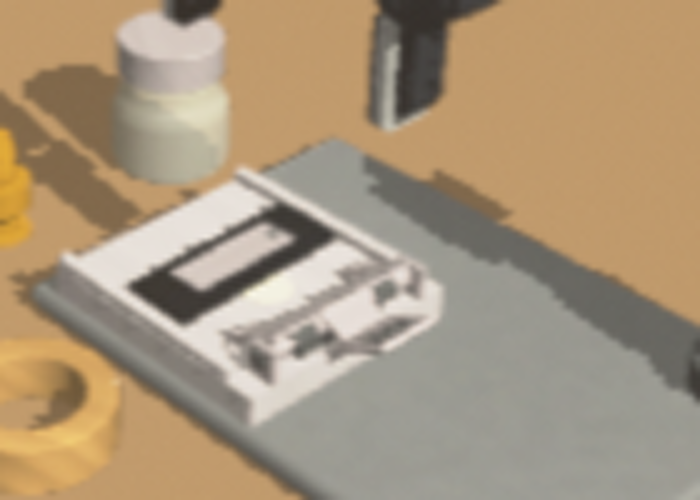

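```bash
python3 - <<'E'
from pose import *
# first picture: TCP scope (-14.6,-16) z85.5 ; corners of fingers
g=lambda p:np.array(p)/2.6+[200-.3,80-.3]
for z in (60,80,98,115,130,150):
    print(z,[to(ray("side",g(p),z)[0,:2]).round(0) for p in [(172,208),(202,210),(288,269),(325,256)]])
g=lambda p:np.array(p)/5+[235-.4,160-.4]
print("2nd")
for z in (60,83,98,115,130): print(z,[to(ray("side",g(p),z)[0,:2]).round(0) for p in [(370,122),(388,131),(442,102)]])
j=cv2.imread("pics/t1.png"); cv2.imwrite("pics/t1c.png",cv2.resize(j[100:260,170:400],None,fx=3.4,fy=3.4,interpolation=2))
print("TCP in top",(proj("top",fro((-14.6,-16,85.5)))-[170,100])*3.4)
E
```

```text
60 [array([-175.,   71.]), array([-156.,   86.]), array([-49.,  68.]), array([-44., 101.])]
80 [array([-144.,   44.]), array([-127.,   58.]), array([-27.,  41.]), array([-22.,  72.])]
98 [array([-117.,   20.]), array([-101.,   33.]), array([-6., 17.]), array([-2., 47.])]
115 [array([-92.,  -2.]), array([-76.,  10.]), array([13., -5.]), array([17., 23.])]
130 [array([-69., -22.]), array([-55., -11.]), array([ 30., -25.]), array([34.,  1.])]
150 [array([-39., -49.]), array([-26., -38.]), array([ 52., -51.]), array([ 56., -27.])]
2nd
60 [array([-50.,  63.]), array([-41.,  63.]), array([-42.,  93.])]
83 [array([-24.,  33.]), array([-16.,  33.]), array([-16.,  61.])]
98 [array([-7., 13.]), array([ 1., 13.]), array([ 0., 40.])]
115 [array([13., -9.]), array([20., -9.]), array([19., 16.])]
130 [array([ 30., -29.]), array([ 36., -29.]), array([36., -5.])]
TCP in top [[393.21554545 317.13241307]]
```

View pics/t1c.png

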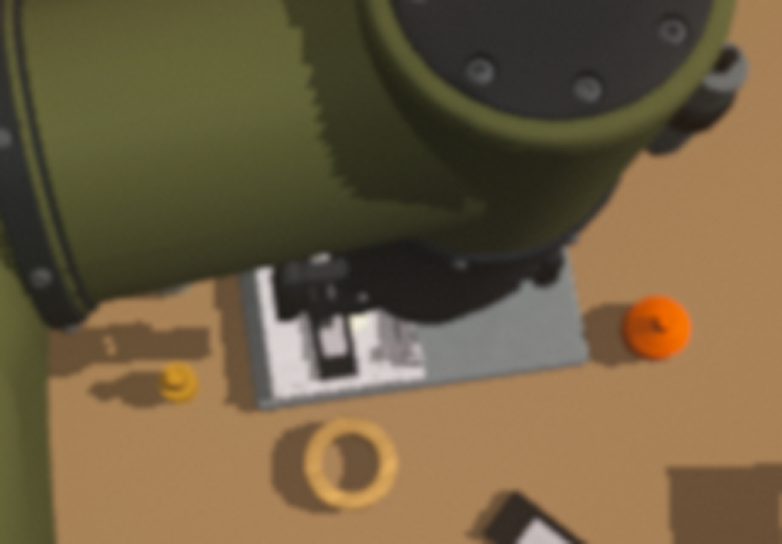

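```bash
python3 - <<'E'
from pose import *
g=lambda p:np.array(p)/3.4+[170-.35,100-.35]
for z in (98,115,130): print(z,[to(ray("top",g(p),z)[0,:2]).round(0) for p in [(278,318),(345,318),(270,290)]])
for n in("side","top"):
  K,o,M=cam(n); print(n,o,M[:,2])
E
python3 - <<'E'
import sys; sys.path.insert(0,'.')
from pose import *
j=arm.read_camera("top")[:,:,::-1]; i=arm.read_camera("side")[:,:,::-1]
cv2.imwrite("pics/t2.png",np.hstack([cv2.resize(j[120:240,200:340],None,fx=2.85,fy=2.85,interpolation=2)[:,:400],cv2.resize(i[60:200,230:370],None,fx=2.85,fy=2.85,interpolation=2)[:342,:399]]))
E
```

```text
98 [array([-84.,  -9.]), array([-45., -14.]), array([-87.,   9.])]
115 [array([-84., -12.]), array([-46., -17.]), array([-87.,   5.])]
130 [array([-85., -15.]), array([-47., -20.]), array([-87.,   2.])]
side [ 233.42792124 -468.32531548  390.62864911] [-0.4507101  -0.7313184   0.51189238]
top [393.69442351 -21.65033096 795.30640188] [-2.04263892e-01  1.45768931e-04  9.78915850e-01]
```

View pics/t2.png

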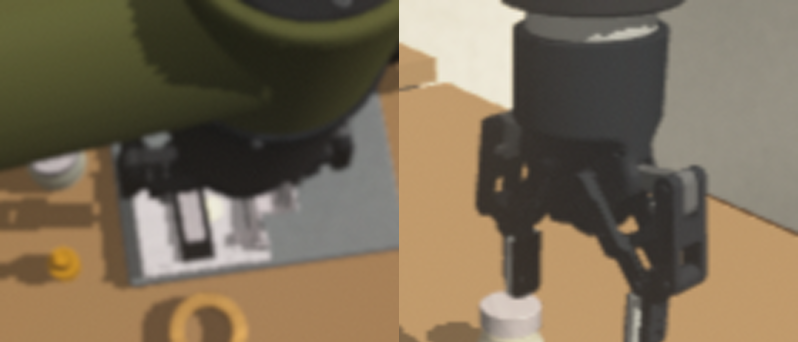

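```bash
python3 - <<'E'
from pose import *
def tri(a,b):
    out=[]
    for n,p in(("side",a),("top",b)):
        K,o,M=cam(n); q=ray(n,p,0)[0]; d=(q-o)/np.linalg.norm(q-o); out.append((o,d))
    A=sum(np.eye(3)-np.outer(d,d) for o,d in out); B=sum((np.eye(3)-np.outer(d,d))@o for o,d in out)
    X=np.linalg.solve(A,B); return to(X[:2]).round(0),X[2].round(0),[np.linalg.norm(np.cross(X-o,d)).round(1) for o,d in out]
S=lambda x,y:((x-399)/2.85+230,y/2.85+60); T=lambda x,y:(x/2.85+200,y/2.85+120)
print("R knuckle outer",tri(S(705,170),T(352,150)),tri(S(705,280),T(352,165)))
print("L knuckle outer",tri(S(480,115),T(120,160)),tri(S(478,205),T(122,190)))
E
```

```text
R knuckle outer (array([ 44., -10.]), np.float64(223.0), [np.float64(8.2), np.float64(8.2)]) (array([53., -9.]), np.float64(171.0), [np.float64(6.0), np.float64(6.0)])
L knuckle outer (array([-100.,   -5.]), np.float64(217.0), [np.float64(4.1), np.float64(4.1)]) (array([-100.,  -10.]), np.float64(165.0), [np.float64(2.1), np.float64(2.1)])
```

Request:
move_arm(plan=[[8.54, 0, 0, 1, 0], [8.54, 0, 0, 1, 0], [8.54, 0, 0, 1, 0], [8.54, 0, 0, 0.5, 0], [8.54, 0, 0, 0, 0], [8.54, 0, 0, 0, 0], [8.54, 0, 0, 0, 0], [8.54, 0, 0, 0, 0]])

```text
clock: 4.35
tool_pos: [549.6, -67.6, 36.2]
orientation: [180.0, 0.1, -172.1]
wrist_force: [-0.9, 0.3, 0.6]
finger_gap: 85.5
gripper_force: 0.0
```

```bash
python3 pose.py; python3 - <<'E'
from pose import *
i=arm.read_camera("side")[:,:,::-1]
a=cv2.resize(i[160:260,235:375],None,fx=5,fy=5,interpolation=2)
cv2.imwrite("pics/s3.png",a)
E
```

```text
tcp scope [-29.   -0.5] [549.6 -67.6  36.2] [ 1.8000e+02  5.0000e-02 -1.7206e+02] 85.48877077672077 [-0.9  0.3  0.6]
```

View pics/s3.png

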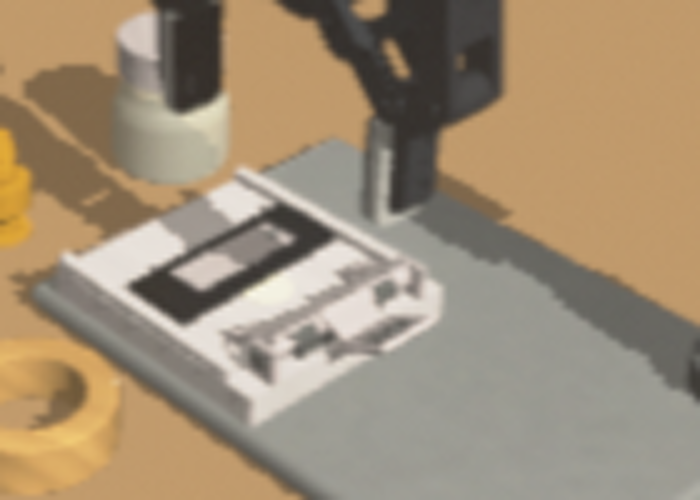

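The tab finger is still well above the tab: its tip is at crop (375,222) and the tab at (375,335). No contact force yet, so I go down in guarded steps.

Request:
move_arm(plan=[[8.54, 0, 0, 0.4, 0], [8.54, 0, 0, 0.4, 0], [8.54, 0, 0, 0.4, 0], [8.54, 0, 0, 0, 0], [8.54, 0, 0, 0, 0], [8.54, 0, 0, 0, 0], [8.54, 0, 0, 0, 0], [8.54, 0, 0, 0, 0]])

```text
clock: 5.2
tool_pos: [549.4, -67.7, 23.9]
orientation: [180.0, 0.0, -172.1]
wrist_force: [0.6, 0.2, 0.6]
finger_gap: 85.5
gripper_force: 0.0
```

Request:
move_arm(plan=[[8.54, 0, 0, 0.2, 0], [8.54, 0, 0, 0.2, 0], [8.54, 0, 0, 0.2, 0], [8.54, 0, 0, 0, 0], [8.54, 0, 0, 0, 0], [8.54, 0, 0, 0, 0], [8.54, 0, 0, 0, 0], [8.54, 0, 0, 0, 0]])

```text
clock: 6.0
tool_pos: [549.4, -67.6, 17.8]
orientation: [180.0, 0.0, -172.1]
wrist_force: [-0.0, 0.3, -0.9]
finger_gap: 85.4
gripper_force: 0.0
```

```bash
python3 - <<'E'
from pose import *
i=arm.read_camera("side")[:,:,::-1]
a=cv2.resize(i[160:260,235:375],None,fx=5,fy=5,interpolation=2)
cv2.imwrite("pics/s4.png",a)
for z in (30,35,40,50,60,70): print(z,((proj("side",fro((14,-11.5,z)))-[235,160])*5).round(0))
E
```

```text
30 [[351. 351.]]
35 [[352. 339.]]
40 [[352. 326.]]
50 [[354. 301.]]
60 [[356. 275.]]
70 [[358. 249.]]
```

View pics/s4.png

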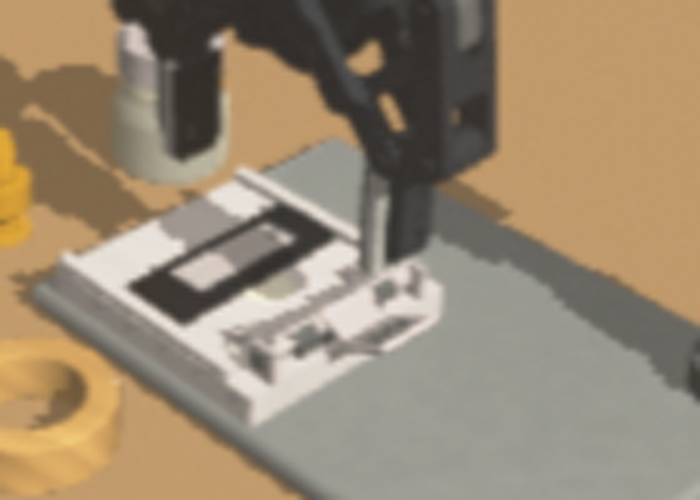

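Side view: the tip corner is at crop (372,272). Rays put it at z≈60, about 43 mm above the reported TCP, and there has been no contact so far. I trust the two-view agreement, but I'll descend by touch in small steps.

Request:
move_arm(plan=[[8.54, 0, 0, 0.1, 0], [8.54, 0, 0, 0.1, 0], [8.54, 0, 0, 0.1, 0], [8.54, 0, 0, 0.1, 0], [8.54, 0, 0, 0, 0], [8.54, 0, 0, 0, 0], [8.54, 0, 0, 0, 0], [8.54, 0, 0, 0, 0]])

```text
clock: 6.85
tool_pos: [549.3, -67.7, 13.7]
orientation: [180.0, 0.0, -172.1]
wrist_force: [-0.4, 0.2, 0.3]
finger_gap: 85.2
gripper_force: 0.0
```

```bash
cat >> pose.py <<'E'
    print("torque",s["torque"].round(2),"q",s["qpos"].round(1))
E
python3 pose.py
python3 - <<'E'
from pose import *
i=arm.read_camera("side")[:,:,::-1].astype(int)
r=cv2.imread("pics/side0.png").astype(int)
# dark gripper mask: changed wrt start & dark
m=(np.abs(i-r).sum(2)>60)&(i.sum(2)<200)
for c in range(262,326,3):
    rows=np.where(m[:240,c])[0]; print(c,rows.max() if len(rows) else None,end=' | ')
E
```

```text
tcp scope [-29.   -0.9] [549.3 -67.7  13.7] [ 179.99    0.   -172.06] 85.22640280452296 [-0.4  0.2  0.3]
torque [-0.04 -0.02  0.07] q [ 13.8  -1.4 -18.5  -0.  -72.9 -95.8]
262 165 | 265 170 | 268 173 | 271 192 | 274 191 | 277 189 | 280 166 | 283 169 | 286 170 | 289 171 | 292 174 | 295 175 | 298 177 | 301 183 | 304 185 | 307 190 | 310 196 | 313 213 | 316 201 | 319 201 | 322 198 | 325 38 |
```

```bash
python3 - <<'E'
from pose import *
for z in (26,40,50,55,60): print(z,"L outer",proj("side",fro((-86,-11.5,z))).round(0),"L inner",proj("side",fro((-71.5,-11.5,z))).round(0),"R inner",proj("side",fro((13.5,-11.5,z))).round(0),"R outer",proj("side",fro((28,-11.5,z))).round(0),proj("side",fro((28,10,z))).round(0))
E
```

```text
26 L outer [[264. 207.]] L inner [[270. 210.]] R inner [[305. 232.]] R outer [[311. 236.]] [[320. 231.]]
40 L outer [[264. 200.]] L inner [[270. 203.]] R inner [[305. 225.]] R outer [[312. 229.]] [[321. 224.]]
50 L outer [[264. 195.]] L inner [[270. 199.]] R inner [[306. 220.]] R outer [[312. 224.]] [[322. 219.]]
55 L outer [[264. 193.]] L inner [[270. 196.]] R inner [[306. 217.]] R outer [[313. 222.]] [[322. 216.]]
60 L outer [[264. 190.]] L inner [[270. 194.]] R inner [[306. 215.]] R outer [[313. 219.]] [[322. 214.]]
```

Request:
move_arm(plan=[[8.54, 0, 0, 0.1, 0], [8.54, 0, 0, 0.1, 0], [8.54, 0, 0, 0.1, 0], [8.54, 0, 0, 0.1, 0], [8.54, 0, 0, 0, 0], [8.54, 0, 0, 0, 0], [8.54, 0, 0, 0, 0], [8.54, 0, 0, 0, 0]])

```text
clock: 7.7
tool_pos: [549.3, -67.7, 9.7]
orientation: [180.0, 0.0, -172.1]
wrist_force: [-0.2, 0.3, -0.8]
finger_gap: 85.4
gripper_force: 0.0
```

Spec height would already have the tips below the stage top, yet there is no force, so the vision estimate stands. Continuing down.

Request:
move_arm(plan=[[8.54, 0, 0, 0.1, 0], [8.54, 0, 0, 0.1, 0], [8.54, 0, 0, 0.1, 0], [8.54, 0, 0, 0.1, 0], [8.54, 0, 0, 0.1, 0], [8.54, 0, 0, 0.1, 0], [8.54, 0, 0, 0, 0], [8.54, 0, 0, 0, 0]])

```text
clock: 8.5
tool_pos: [549.3, -67.7, 3.7]
orientation: [180.0, -0.0, -172.1]
wrist_force: [0.4, -0.3, 0.1]
finger_gap: 85.2
gripper_force: 0.0
```

```bash
cat > look.py <<'E'
from pose import *
# print a coarse brightness map of side view round tab finger and tab
i=arm.read_camera("side")[:,:,::-1]
g=cv2.cvtColor(np.ascontiguousarray(i),cv2.COLOR_BGR2GRAY)
print(s["tool_pos"].round(1),s["wrist_force"].round(1),s["finger_gap"])
print("     "+" ".join(f"{c:3d}" for c in range(262,332,2)))
for r in range(186,254,2): print(r," ".join(f"{v:3d}" for v in g[r,262:332:2]))
E
python3 look.py
```

```text
[549.3 -67.7   3.7] [ 0.4 -0.3  0.1] 85.17628299879769
     262 264 266 268 270 272 274 276 278 280 282 284 286 288 290 292 294 296 298 300 302 304 306 308 310 312 314 316 318 320 322 324 326 328 330
186 136 151 111  92  51  48  49  48  79 171 161 159 160 161 160 160 160 158 102  51  50  68  76  55  69  61  48  50  50  51  59  68  69  69  68
188 135 147 109  98  59  49  48  48  92 171 160 160 160 161 160 160 159 155 138  63  51  55  69  65 111 138  57  50  51  51  58  69  65  57  52
190 135 147 113 100  58  50  49  48  92 168 160 160 160 160 160 157 142 142 152 127  76  52  50  54  81 151  90  50  51  51  57  74  54  50  51
192 135 149 135 101  54  55  51  48  91 157 164 164 159 153 143 145 151 152 152 152 148  93  52  53  65 123 131  56  51  50  58  99  62  52  52
194 133 148 150 105  53  54  50  51 103 160 189 214 173 149 155 154 152 153 152 153 153 135  57  52  62  64  76  57  52  50  57  68  67  73  58
196 158 149 140 105  53  49  59 102 160 188 185 149 206 216 179 156 153 152 153 153 153 152  94  51  52  65  53  53  52  50  56  71  75  77  72
198 134 160 161 150  93  75 127 181 
[... 3295 characters left out ...]
 162 142 104  95 113 135 144 152 197 164 157 156 155 154 156 157 157 157 155 154 156 156 155 156 157 156 156 156 155 154 153
246 162 162 161 162 161 161 157 114  93 104 126 145 154 155 156 155 156 155 156 157 157 155 154 154 156 156 156 156 155 156 156 156 156 155 154
248 161 161 162 161 162 162 161 159 123 100  97 117 138 151 156 156 155 156 156 157 157 156 154 154 156 156 156 155 154 154 153 156 156 155 156
250 160 160 161 161 162 161 161 161 161 157 115  94 108 130 148 156 156 156 155 155 156 156 154 154 155 156 156 155 156 156 155 154 154 155 156
252 161 161 161 161 161 161 162 162 162 161 157 118  94 100 120 141 152 154 155 155 155 155 156 156 155 154 154 155 156 155 154 153 153 155 156
```

Request:
move_arm(plan=[[8.54, 0, 0, 0.1, 0], [8.54, 0, 0, 0.1, 0], [8.54, 0, 0, 0.1, 0], [8.54, 0, 0, 0.1, 0], [8.54, 0, 0, 0.1, 0], [8.54, 0, 0, 0.1, 0], [8.54, 0, 0, 0, 0], [8.54, 0, 0, 0, 0]])

```text
clock: 9.35
tool_pos: [549.3, -67.7, -2.3]
orientation: [180.0, -0.0, -172.1]
wrist_force: [0.4, -0.4, -0.3]
finger_gap: 85.4
gripper_force: 0.0
```

Request:
move_arm(plan=[[8.54, 0, 0, 0.1, 0], [8.54, 0, 0, 0.1, 0], [8.54, 0, 0, 0.1, 0], [8.54, 0, 0, 0.1, 0], [8.54, 0, 0, 0, 0], [8.54, 0, 0, 0, 0], [8.54, 0, 0, 0, 0], [8.54, 0, 0, 0, 0]])

```text
clock: 10.15
tool_pos: [549.3, -67.6, -6.3]
orientation: [180.0, 0.0, -172.1]
wrist_force: [-0.1, 0.3, -0.6]
finger_gap: 85.1
gripper_force: 0.0
```

Request:
move_arm(plan=[[8.54, 0, 0, 0.1, 0], [8.54, 0, 0, 0.1, 0], [8.54, 0, 0, 0.1, 0], [8.54, 0, 0, 0.1, 0], [8.54, 0, 0, 0, 0], [8.54, 0, 0, 0, 0], [8.54, 0, 0, 0, 0], [8.54, 0, 0, 0, 0]])

```text
clock: 10.95
tool_pos: [549.5, -67.7, -10.2]
orientation: [180.0, 0.0, -172.1]
wrist_force: [0.7, 0.3, 2.5]
finger_gap: 85.6
gripper_force: 0.9
```

Request:
move_arm(plan=[[8.54, 0, 0, 0.1, 0], [8.54, 0, 0, 0.1, 0], [8.54, 0, 0, 0.1, 0], [8.54, 0, 0, 0, 0], [8.54, 0, 0, 0, 0], [8.54, 0, 0, 0, 0], [8.54, 0, 0, 0, 0], [8.54, 0, 0, 0, 0]])

```text
clock: 11.75
tool_pos: [549.4, -67.7, -13.2]
orientation: [-180.0, 0.0, -172.1]
wrist_force: [1.4, -1.6, 3.4]
finger_gap: 85.3
gripper_force: 1.5
```

The tab was touched at TCP z≈-9.5 (force 2.5 N, then 3.4 N), so tip ≈ TCP+49. Level should be at TCP≈-22.

Request:
move_arm(plan=[[8.54, 0, 0, 0.1, 0], [8.54, 0, 0, 0.1, 0], [8.54, 0, 0, 0.1, 0], [8.54, 0, 0, 0.1, 0], [8.54, 0, 0, 0.1, 0], [8.54, 0, 0, 0, 0], [8.54, 0, 0, 0, 0], [8.54, 0, 0, 0, 0]])

```text
clock: 12.55
tool_pos: [549.4, -67.1, -17.7]
orientation: [180.0, 0.0, -172.0]
wrist_force: [-2.0, 2.2, 8.4]
finger_gap: 85.5
gripper_force: 3.9
```

Request:
move_arm(plan=[[8.54, 0, 0, 0.1, 0], [8.54, 0, 0, 0.1, 0], [8.54, 0, 0, 0.1, 0], [8.54, 0, 0, 0, 0], [8.54, 0, 0, 0, 0], [8.54, 0, 0, 0, 0], [8.54, 0, 0, 0, 0], [8.54, 0, 0, 0, 0]])

```text
clock: 13.35
tool_pos: [549.6, -66.6, -19.7]
orientation: [179.9, 0.1, -172.0]
wrist_force: [-4.8, 4.8, 13.4]
finger_gap: 85.1
gripper_force: 6.6
```

```bash
cat > look2.py <<'E'
from pose import *
import sys
i=arm.read_camera("side")[:,:,::-1]
g=cv2.cvtColor(np.ascontiguousarray(i),cv2.COLOR_BGR2GRAY)
print(s["tool_pos"].round(1),s["wrist_force"].round(1),s["torque"].round(2),s["finger_gap"])
for nm,p in [("toe-27 shut",(-20,-31.5,25)),("toe level",(-20,-31.5,33)),("stage under R finger tab",(28,-11,26.5)),("L inner",(-71.5,-11.5,26)),("hold rear near",(-63,-38,30)),("hold front near",(-37,-38,30))]: print(nm,proj("side",fro(p)).round(0))
c0,c1,r0,r1=map(int,sys.argv[1:5])
print("     "+" ".join(f"{c:3d}" for c in range(c0,c1,2)))
for r in range(r0,r1,2): print(r," ".join(f"{v:3d}" for v in g[r,c0:c1:2]))
E
python3 look2.py 262 326 196 236
```

```text
[549.6 -66.6 -19.7] [-4.8  4.8 13.4] [ 1.45  1.85 -0.12] 85.09245482714448
toe-27 shut [[282. 228.]]
toe level [[282. 224.]]
stage under R finger tab [[312. 236.]]
L inner [[270. 210.]]
hold rear near [[262. 216.]]
hold front near [[272. 223.]]
     262 264 266 268 270 272 274 276 278 280 282 284 286 288 290 292 294 296 298 300 302 304 306 308 310 312 314 316 318 320 322 324
196 158 148  93  90  50  49  49  48 105 188 186 149 207 216 180 155 150  95  56  53  75  81  70  53  54  53  52  52  49  55  68  69
198 134 158 104  94  52  48  50  48 137 225 226 222 174 154 216 212 167 137  57  51  62  77  67  54  62  51  49  51  50  54  68  69
200 108 131 112  95  51  48  48  48 106 221 228 227 223 205 117 166 218 201 111  51  52  74  75  70 142  68  49  51  50  54  67  68
202 108 108  97  94  52  49  49  49  97 158 218 223 188  77  54  55  85 166 196  94  61  51  59  69 129 123  51  49  49  52  68  61
204 112 125 138  98  51  56  49  48 113 151 141  99  70  84  60  54  54  56 101 197 182  57  50  59  89 147  69  51  50  53  71  60
206 219 169 143  97  54  55  52  73 126  92  72 113 133 116 10
[... 1217 characters left out ...]
  90 151 124  56  68  68 107 181 160 156
226 125 136 132 172 221 225 225 222 203 153 152 153 162 213 219 219 215 172 144 137 122 109  91 157 102  56  68  64  92 154 154 154
228 127 126 125 136 148 209 226 225 225 216 165 149 178 158 198 205 147 109 109 108 124 107  95 158  87  56  69  79 134 156 155 154
230 143 130 123 125 136 133 177 221 226 205 192 131 107 154 198 181  99 149 202 207 144 112 101 165  89  69 121 194 201 159 154 154
232 125 142 136 126 126 130 141 149 207 222 174 133  79 113 200 222 220 222 219 150 184 162 130 167 153 153 167 193 213 220 160 154
234  97 116 136 142 129 126 120 127 135 196 221 208 127 113 203 222 218 218 216 134 118 164 209 196 177 181 210 208 200 162 155 153
```

Force is rising faster than the spring alone explains (13 N). I'll hold still and look at the readings before going on.

Request:
move_arm(plan=[[8.54, 0, 0, -0.1, 0], [8.54, 0, 0, 0, 0], [8.54, 0, 0, 0, 0], [8.54, 0, 0, 0, 0], [8.54, 0, 0, 0, 0], [8.54, 0, 0, 0, 0], [8.54, 0, 0, 0, 0], [8.54, 0, 0, 0, 0]])

```text
clock: 14.2
tool_pos: [549.6, -66.8, -19.2]
orientation: [179.9, 0.1, -172.0]
wrist_force: [-3.8, 3.8, 9.9]
finger_gap: 85.5
gripper_force: 5.0
```

```bash
python3 pose.py; python3 - <<'E'
from pose import *
print(s["joint_torque"].round(2),s["gripper_force"])
i=arm.read_camera("side")[:,:,::-1].astype(int); r=cv2.imread("pics/side0.png").astype(int)
j=arm.read_camera("top")[:,:,::-1].astype(int); q=cv2.imread("pics/top0.png").astype(int)
# bystanders: jar/fitting/strainer/tape centroid compare by colour
def cen(im,f,box):
    c0,c1,r0,r1=box; m=f(im[r0:r1,c0:c1]); y,x=np.where(m); return (x.mean()+c0,y.mean()+r0,len(x)) if len(x) else None
org=lambda a:(a[...,2]>170)&(a[...,1]<110)&(a[...,0]<60)
yel=lambda a:(a[...,2]>140)&(a[...,0]<60)&(a[...,1]>90)&(a[...,2]-a[...,0]>110)
jar=lambda a:(a[...,0]>110)&(abs(a[...,0]-a[...,2])<60)
for n,A,B,bs in(("side",r,i,dict(o=(340,410,270,320),f=(222,248,180,212),t=(218,262,225,260),j=(254,285,160,200))),("top",q,j,dict(o=(345,385,180,215),f=(212,232,202,222),t=(255,292,218,255)))):
    for k,b in bs.items():
        f={'o':org,'f':yel,'t':yel,'j':jar}[k]; print(n,k,cen(A,f,b),cen(B,f,b))
E
```

```text
tcp scope [-29.9  -0.5] [549.6 -66.8 -19.2] [ 1.7995e+02  5.0000e-02 -1.7204e+02] 85.47288644697292 [-3.8  3.8  9.9]
torque [ 0.89  1.09 -0.07] q [ 13.8   0.3 -20.5  -0.  -69.2 -95.8]
[ -1.89 -27.58  28.29   5.79   0.82   0.12] 5.048074523219839
side o (np.float64(371.140221402214), np.float64(299.0811808118081), 271) (np.float64(369.5560344827586), np.float64(298.1810344827586), 232)
side f (np.float64(234.55625), np.float64(198.1125), 160) (np.float64(234.69411764705882), np.float64(197.68823529411765), 170)
side t None None
side j (np.float64(270.6029197080292), np.float64(179.63211678832116), 685) (np.float64(273.46078431372547), np.float64(189.9313725490196), 102)
top o (np.float64(367.4347826086956), np.float64(194.87826086956522), 115) (np.float64(365.07954545454544), np.float64(195.2443181818182), 176)
top f (np.float64(222.85106382978722), np.float64(211.4255319148936), 47) (np.float64(222.87654320987653), np.float64(211.93827160493828), 81)
top t None None
```

```bash
python3 - <<'E'
from pose import *
r=cv2.cvtColor(cv2.imread("pics/side0.png"),6)
i=cv2.cvtColor(np.ascontiguousarray(arm.read_camera("side")[:,:,::-1]),6)
for g in (r,i):
    print("     "+" ".join(f"{c:3d}" for c in range(272,326,2)))
    for y in range(212,242): print(y," ".join(f"{v:3d}" for v in g[y,272:326:2]))
for P in [(-20,-31.5,24.5),(-20,-31.5,32.5),(-20,-31.5,36),(-17,-27,25),(29,-13,40),(30,-13,26.5),(28,-13,21),(29,13,40),(30,13,26.5),(28,13,21)]: print(P,proj("side",fro(P)).round(1)[0])
E
```

```text
272 274 276 278 280 282 284 286 288 290 292 294 296 298 300 302 304 306 308 310 312 314 316 318 320 322 324
212 127 194 200 199 199 200 174 107  62  60  76 140 215 221 223 223 215 189 182 147 143 159 184 175 155 150 151
213 193 200 199 199 200 186 114  65  61  77 143 216 222 221 222 215 167 164 151 147 149 184 187 175 164 150 150
214 199 200 200 200 186 118  67  60  77 141 220 224 223 222 221 169 136 136 140 146 164 215 200 140 167 150 150
215 187 200 200 187 118  67  59  64 138 220 231 226 224 223 221 195 128 144 150 170 186 217 197 134 175 154 150
216 130 192 191 118  67  60  64 115 211 237 235 226 225 224 219 209 137 151 171 184 135 190 177 136 208 174 150
217  73 153 142  71  60  62 114 210 236 238 237 226 225 221 198 158 147 172 199 135 121 157 134 141 214 209 153
218  59  80  75  61  62  95 204 236 238 238 236 224 218 198 156 146 156 204 216 125 115 159 151 145 215 210 153
219  59  59  59  61  80 169 225 236 237 236 232 222 175 157 150 149 202 220 219 140 130 192 209 167 211 206 152
220  59  58  59  76 141 218 225 226 233 231 224 219 190 151 162 201 220 220 218 147 188 219 220 
[... 5435 characters left out ...]
5 214 214 201 164 154 117 113 108 121 174 176 157 156 154 154 155 156
239 125 144 138 127 122 123 179 218 217 216 214 202 169 157 157 141 138 120 150 148 158 158 157 154 154 154 155
240 110 132 145 134 123 120 145 216 216 216 208 177 158 156 156 155 156 153 155 155 157 158 157 156 155 155 155
241  98 116 139 145 130 125 143 215 217 210 178 158 156 157 156 155 158 157 155 155 157 157 157 156 156 155 154
(-20, -31.5, 24.5) [281.6 228.4]
(-20, -31.5, 32.5) [281.7 224.5]
(-20, -31.5, 36) [281.7 222.8]
(-17, -27, 25) [284.8 227.9]
(29, -13, 40) [311.9 230. ]
(30, -13, 26.5) [311.8 237. ]
(28, -13, 21) [310.7 239.2]
(29, 13, 40) [322.8 223.4]
(30, 13, 26.5) [322.6 230.4]
(28, 13, 21) [321.5 232.5]
```

```bash
python3 - <<'E'
from pose import *
for z in (24.5,26.5,28.5,32): print(z,"R outer-near",to(ray("side",(312.5,230.5),z)[0,:2]).round(1),"R inner-near?",to(ray("side",(306,233),z)[0,:2]).round(1),"R outer far",to(ray("side",(319,227),z)[0,:2]).round(1),"L inner-near",to(ray("side",(270.5,208.7),z)[0,:2]).round(1),"L outer-near",to(ray("side",(265,206),z)[0,:2]).round(1))
E
```

```text
24.5 R outer-near [17.6  2.5] R inner-near? [ 15.1 -10.3] R outer far [18.4 17.6] L inner-near [-75.1  -6.4] L outer-near [-88.2  -8. ]
26.5 R outer-near [19.3  0.4] R inner-near? [ 16.8 -12.3] R outer far [20.  15.5] L inner-near [-72.9  -8.3] L outer-near [-85.9 -10. ]
28.5 R outer-near [21.  -1.6] R inner-near? [ 18.5 -14.3] R outer far [21.7 13.3] L inner-near [-70.7 -10.3] L outer-near [-83.7 -11.9]
32 R outer-near [23.9 -5.1] R inner-near? [ 21.5 -17.7] R outer far [24.6  9.6] L inner-near [-66.9 -13.8] L outer-near [-79.7 -15.4]
```

The image shows the tab end at (312,237), where the level tab is predicted, so the clip is already open. The excess force probably comes from the pushing fingertip touching the stage. I'll ease up 2 mm and re-read.

Request:
move_arm(plan=[[8.54, 0, 0, -0.1, 0], [8.54, 0, 0, -0.1, 0], [8.54, 0, 0, 0, 0], [8.54, 0, 0, 0, 0], [8.54, 0, 0, 0, 0], [8.54, 0, 0, 0, 0], [8.54, 0, 0, 0, 0], [8.54, 0, 0, 0, 0]])

```text
clock: 15.15
tool_pos: [549.6, -67.3, -17.7]
orientation: [180.0, 0.0, -172.0]
wrist_force: [-0.3, 1.2, 7.5]
finger_gap: 85.5
gripper_force: 3.7
```

```bash
cat > st.py <<'E'
from pose import *
g=cv2.cvtColor(np.ascontiguousarray(arm.read_camera("side")[:,:,::-1]),6).astype(int)
print("tcp",to(s["tool_pos"][:2]).round(1),s["tool_pos"][2].round(1),"gap",round(s["finger_gap"],1),"F",s["wrist_force"].round(1),"T",s["torque"].round(2),"gf",round(s["gripper_force"],1),"t",s["clock"])
print("tab end rows 228-241"); 
for c in (308,310,312,314,316,318,320,322): print(c,g[228:242,c])
# holder: row profile of black/bright along stage mid-line near side y=-36 z=30
xs=np.arange(-84,-10,2.); uv=proj("side",np.array([fro((x,-35,30)) for x in xs])).round().astype(int)
print("near strip",[(int(x),int(g[v,u])) for x,(u,v) in zip(xs,uv)])
E
python3 st.py
```

```text
tcp [-29.4  -0.6] -17.7 gap 85.5 F [-0.3  1.2  7.5] T [0.11 0.31 0.01] gf 3.7 t 15.15
tab end rows 228-241
308 [152 157 159 159 154 159 202 188 142 129 153 156 156 155]
310 [108 112 143 186 181 166 183 205 197 155 146 156 156 154]
312 [ 56  57  96 164 158 157 200 206 220 191 161 158 157 156]
314 [ 68  85 136 185 189 205 211 218 176 157 157 158 157 157]
316 [117 161 156 182 195 208 207 163 155 156 156 156 156 157]
318 [167 198 194 204 206 201 163 156 154 155 154 154 156 156]
320 [158 170 196 222 206 164 156 156 155 154 154 154 154 156]
322 [156 156 167 164 155 155 154 154 155 156 153 154 156 155]
near strip [(-84, 222), (-82, 223), (-80, 224), (-78, 223), (-76, 224), (-74, 225), (-72, 223), (-70, 224), (-68, 222), (-66, 220), (-64, 120), (-62, 120), (-60, 56), (-58, 57), (-56, 57), (-54, 56), (-52, 57), (-50, 56), (-48, 56), (-46, 58), (-44, 57), (-42, 56), (-40, 56), (-38, 58), (-36, 58), (-34, 110), (-32, 138), (-30, 153), (-28, 152), (-26, 162), (-24, 162), (-22, 167), (-20, 172), (-18, 161), (-16, 165), (-14, 151), (-12, 155)]
```

Now it is a clean tab-only contact: 7.5 N, tab about level (bottom corner row 237). Step 1 holds. I start closing, shifting the tool +x by half the closing and raising it to offset the pad swing.

Request:
move_arm(plan=[[8.3, 0, -0.1, -0.08, 0], [8.1, 0, -0.1, -0.08, 0], [7.9, 0, -0.1, -0.08, 0], [7.7, 0, -0.1, -0.07, 0], [7.5, 0, -0.1, -0.06, 0], [7.5, 0, 0, 0, 0], [7.5, 0, 0, 0, 0], [7.5, 0, 0, 0, 0]], newtons=20)

```text
clock: 16.0
tool_pos: [550.3, -72.3, -13.9]
orientation: [180.0, 0.0, -172.1]
wrist_force: [-1.2, 1.3, 6.9]
finger_gap: 74.9
gripper_force: 3.7
```

```bash
python3 st.py
```

```text
tcp [-24.3  -0.5] -13.9 gap 74.9 F [-1.2  1.3  6.9] T [ 0.05  0.28 -0.06] gf 3.7 t 16.0
tab end rows 228-241
308 [151 157 159 160 154 163 202 188 142 128 153 156 155 154]
310 [109 112 142 183 174 163 172 203 195 156 146 155 156 154]
312 [ 56  59  96 164 158 157 197 197 222 204 163 157 156 156]
314 [ 68  83 137 183 181 202 205 219 177 155 157 158 157 156]
316 [116 155 156 183 193 204 207 168 156 155 156 155 156 156]
318 [167 198 196 206 221 204 157 154 154 154 154 154 155 156]
320 [156 167 204 220 200 163 156 156 156 153 154 154 154 156]
322 [154 154 158 163 155 155 154 154 156 156 154 154 154 155]
near strip [(-84, 222), (-82, 223), (-80, 224), (-78, 223), (-76, 223), (-74, 224), (-72, 223), (-70, 224), (-68, 224), (-66, 221), (-64, 157), (-62, 157), (-60, 71), (-58, 61), (-56, 55), (-54, 57), (-52, 56), (-50, 56), (-48, 55), (-46, 56), (-44, 57), (-42, 56), (-40, 56), (-38, 57), (-36, 57), (-34, 63), (-32, 68), (-30, 128), (-28, 147), (-26, 161), (-24, 161), (-22, 166), (-20, 172), (-18, 161), (-16, 165), (-14, 151), (-12, 154)]
```

The swing compensation works: the tab is unchanged and the holder has just begun to move. Continuing.

Request:
move_arm(plan=[[7.3, 0, -0.1, -0.06, 0], [7.1, 0, -0.1, -0.06, 0], [6.9, 0, -0.1, -0.06, 0], [6.7, 0, -0.1, -0.06, 0], [6.5, 0, -0.1, -0.06, 0], [6.5, 0, 0, 0, 0], [6.5, 0, 0, 0, 0], [6.5, 0, 0, 0, 0]])

```text
clock: 16.85
tool_pos: [551.0, -77.2, -10.9]
orientation: [180.0, 0.0, -172.0]
wrist_force: [-1.0, 1.3, 7.6]
finger_gap: 65.3
gripper_force: 3.8
```

```bash
python3 st.py
```

```text
tcp [-19.4  -0.5] -10.9 gap 65.3 F [-1.   1.3  7.6] T [0.22 0.34 0.05] gf 3.8 t 16.85
tab end rows 228-241
308 [157 158 159 161 161 163 203 189 142 128 153 155 155 154]
310 [106 112 142 183 175 166 185 204 195 156 145 155 156 154]
312 [ 54  58  88 150 156 157 199 201 221 202 163 157 157 156]
314 [ 71  91 138 182 181 202 208 217 176 156 157 158 157 156]
316 [115 155 156 182 194 204 206 165 156 155 156 156 156 156]
318 [167 198 196 206 222 203 156 154 154 153 154 154 155 156]
320 [158 171 204 220 199 161 157 156 155 153 154 154 155 156]
322 [155 156 165 164 155 155 154 154 156 155 154 155 155 155]
near strip [(-84, 221), (-82, 223), (-80, 223), (-78, 223), (-76, 223), (-74, 224), (-72, 223), (-70, 224), (-68, 223), (-66, 224), (-64, 224), (-62, 224), (-60, 223), (-58, 225), (-56, 222), (-54, 210), (-52, 175), (-50, 62), (-48, 57), (-46, 57), (-44, 56), (-42, 58), (-40, 57), (-38, 57), (-36, 57), (-34, 56), (-32, 57), (-30, 56), (-28, 56), (-26, 56), (-24, 56), (-22, 84), (-20, 163), (-18, 159), (-16, 164), (-14, 151), (-12, 155)]
```

Request:
move_arm(plan=[[6.3, 0, -0.1, -0.05, 0], [6.1, 0, -0.1, -0.05, 0], [5.9, 0, -0.1, -0.05, 0], [5.7, 0, -0.1, -0.04, 0], [5.5, 0, -0.1, -0.04, 0], [5.5, 0, 0, 0, 0], [5.5, 0, 0, 0, 0], [5.5, 0, 0, 0, 0]])

```text
clock: 17.7
tool_pos: [551.7, -82.1, -8.6]
orientation: [180.0, 0.0, -172.0]
wrist_force: [-1.4, 1.3, 8.1]
finger_gap: 55.0
gripper_force: 3.9
```

```bash
python3 st.py
```

```text
tcp [-14.5  -0.5] -8.6 gap 55.0 F [-1.4  1.3  8.1] T [ 0.32  0.37 -0.04] gf 3.9 t 17.7
tab end rows 228-241
308 [157 157 160 161 160 164 201 188 142 128 153 156 154 154]
310 [103 100 141 182 175 162 171 202 194 156 145 155 156 154]
312 [ 53  58  85 144 155 157 197 197 222 204 162 157 157 156]
314 [ 69  88 137 181 180 202 208 219 176 156 156 157 156 156]
316 [115 155 155 182 194 203 206 167 156 155 156 155 157 156]
318 [166 197 196 205 221 203 155 154 154 154 154 154 155 156]
320 [157 167 203 220 200 163 156 155 156 154 153 153 154 156]
322 [155 153 157 163 155 155 153 154 156 155 153 154 155 154]
near strip [(-84, 222), (-82, 223), (-80, 224), (-78, 223), (-76, 223), (-74, 224), (-72, 223), (-70, 224), (-68, 224), (-66, 224), (-64, 224), (-62, 224), (-60, 223), (-58, 224), (-56, 224), (-54, 224), (-52, 223), (-50, 224), (-48, 224), (-46, 223), (-44, 217), (-42, 112), (-40, 73), (-38, 58), (-36, 58), (-34, 57), (-32, 57), (-30, 57), (-28, 55), (-26, 58), (-24, 58), (-22, 56), (-20, 57), (-18, 55), (-16, 53), (-14, 62), (-12, 85)]
```

Request:
move_arm(plan=[[5.3, 0, -0.1, -0.04, 0], [5.1, 0, -0.1, -0.04, 0], [4.9, 0, -0.1, -0.04, 0], [4.8, 0, -0.05, -0.02, 0], [4.7, 0, -0.05, -0.02, 0], [4.7, 0, 0, 0, 0], [4.7, 0, 0, 0, 0], [4.7, 0, 0, 0, 0]])

```text
clock: 18.55
tool_pos: [552.0, -84.7, -7.2]
orientation: [179.9, 0.0, -172.0]
wrist_force: [-2.9, 6.5, 8.7]
finger_gap: 47.0
gripper_force: 9.2
```

```bash
python3 st.py
```

```text
tcp [-11.8  -0.6] -7.2 gap 47.0 F [-2.9  6.5  8.7] T [2.18 1.02 0.04] gf 9.2 t 18.55
tab end rows 228-241
308 [172 163 176 183 173 191 206 188 142 125 152 155 155 154]
310 [ 74  75 118 178 153 169 171 192 190 153 145 154 156 154]
312 [ 60  73 114 157 159 174 204 212 220 195 161 157 156 155]
314 [ 83 126 161 180 160 200 207 218 178 158 156 156 157 156]
316 [158 176 164 184 196 207 221 173 156 154 156 156 155 155]
318 [170 197 203 199 207 203 159 155 154 154 153 153 154 155]
320 [156 163 192 219 200 163 156 155 155 153 153 153 154 156]
322 [154 153 156 164 155 154 153 154 156 155 154 153 154 154]
near strip [(-84, 221), (-82, 223), (-80, 224), (-78, 223), (-76, 223), (-74, 224), (-72, 223), (-70, 224), (-68, 223), (-66, 224), (-64, 224), (-62, 224), (-60, 223), (-58, 225), (-56, 224), (-54, 224), (-52, 223), (-50, 223), (-48, 224), (-46, 224), (-44, 223), (-42, 223), (-40, 222), (-38, 186), (-36, 186), (-34, 74), (-32, 62), (-30, 57), (-28, 56), (-26, 57), (-24, 57), (-22, 57), (-20, 57), (-18, 56), (-16, 57), (-14, 58), (-12, 59)]
```

The tool meets a steady ~6 N against the push and stopped 1.3 mm short of its target, as expected at the stop. A further 1 mm push will confirm.

Request:
move_arm(plan=[[4.7, 0, -0.05, 0, 0], [4.7, 0, -0.05, 0, 0], [4.7, 0, -0.05, 0, 0], [4.7, 0, 0, 0, 0], [4.7, 0, 0, 0, 0], [4.7, 0, 0, 0, 0], [4.7, 0, 0, 0, 0], [4.7, 0, 0, 0, 0]])

```text
clock: 19.4
tool_pos: [552.1, -84.7, -7.3]
orientation: [179.7, 0.0, -172.0]
wrist_force: [-5.3, 12.5, 11.0]
finger_gap: 47.1
gripper_force: 11.4
```

```bash
python3 st.py; python3 - <<'E'
from pose import *
g=cv2.cvtColor(np.ascontiguousarray(arm.read_camera("side")[:,:,::-1]),6).astype(int)
for y in (-30,-22,22,30,35):
    xs=np.arange(-46,-8,2.); uv=proj("side",np.array([fro((x,y,30)) for x in xs])).round().astype(int)
    print(y,[(int(x),int(g[v,u])) for x,(u,v) in zip(xs,uv)])
E
```

```text
tcp [-11.8  -0.5] -7.3 gap 47.1 F [-5.3 12.5 11. ] T [4.2  1.78 0.08] gf 11.4 t 19.4
tab end rows 228-241
308 [173 174 174 175 171 190 207 200 154 127 152 156 155 154]
310 [ 75  80 118 177 156 179 176 193 191 161 148 155 156 155]
312 [ 58  69 112 155 160 175 204 212 221 197 162 157 156 155]
314 [ 73 101 157 168 158 202 207 220 192 160 156 157 157 155]
316 [158 180 181 189 206 212 220 175 156 154 156 156 156 155]
318 [171 198 204 198 207 205 162 154 154 153 153 153 154 156]
320 [156 162 189 214 200 163 155 155 155 153 153 153 154 156]
322 [154 153 156 166 156 154 154 153 155 155 154 153 154 154]
near strip [(-84, 221), (-82, 223), (-80, 224), (-78, 223), (-76, 224), (-74, 224), (-72, 223), (-70, 224), (-68, 223), (-66, 224), (-64, 223), (-62, 223), (-60, 223), (-58, 224), (-56, 224), (-54, 224), (-52, 223), (-50, 224), (-48, 224), (-46, 223), (-44, 223), (-42, 223), (-40, 222), (-38, 187), (-36, 187), (-34, 74), (-32, 62), (-30, 56), (-28, 57), (-26, 57), (-24, 57), (-22, 56), (-20, 57), (-18, 57), (-16, 55), (-14, 59), (-12, 58)]
-30 [(-46, 227), (-44, 225), (-42, 226), (-40, 219), (
[... 371 characters left out ...]
09), (-12, 210), (-10, 210)]
22 [(-46, 145), (-44, 223), (-42, 228), (-40, 227), (-38, 197), (-36, 197), (-34, 80), (-32, 73), (-30, 107), (-28, 79), (-26, 92), (-24, 92), (-22, 132), (-20, 100), (-18, 104), (-16, 86), (-14, 104), (-12, 101), (-10, 102)]
30 [(-46, 206), (-44, 226), (-42, 224), (-40, 225), (-38, 214), (-36, 126), (-34, 126), (-32, 54), (-30, 83), (-28, 136), (-26, 171), (-24, 111), (-22, 111), (-20, 63), (-18, 53), (-16, 54), (-14, 53), (-12, 51), (-10, 50)]
35 [(-46, 142), (-44, 161), (-42, 156), (-40, 145), (-38, 147), (-36, 103), (-34, 103), (-32, 97), (-30, 113), (-28, 126), (-26, 65), (-24, 54), (-22, 54), (-20, 56), (-18, 55), (-16, 56), (-14, 55), (-12, 51), (-10, 50)]
```

The force doubled with no motion and the edge is square, so the holder is home. Now I open the fingers a little so the pusher leaves the holder sideways, then lift.

Request:
move_arm(plan=[[4.9, 0, 0.1, 0, 0], [5.2, 0, 0.05, 0, 0], [5.5, 0, 0, 0.03, 0], [5.8, 0, 0, 0.03, 0], [6.0, 0, 0, 0.03, 0], [6.0, 0, 0, 0, 0], [6.0, 0, 0, 0, 0], [6.0, 0, 0, 0, 0]])

```text
clock: 20.3
tool_pos: [552.2, -85.0, -8.6]
orientation: [179.9, 0.0, -172.0]
wrist_force: [-0.3, 4.6, 4.9]
finger_gap: 60.0
gripper_force: 2.7
```

```bash
python3 st.py
```

```text
tcp [-11.4  -0.5] -8.6 gap 60.0 F [-0.3  4.6  4.9] T [1.37 0.05 0.02] gf 2.7 t 20.3
tab end rows 228-241
308 [ 89  94  95  99 119 171 192 159 142 153 155 155 154 154]
310 [131 132 133 141 141 143 179 192 159 143 154 157 156 155]
312 [152 152 153 162 187 189 189 206 204 159 157 157 156 156]
314 [ 54  54  56  86 153 194 205 200 164 157 156 157 158 156]
316 [ 62  63  76 124 193 220 197 162 155 155 156 156 156 155]
318 [ 71  88 142 200 216 176 156 154 154 153 153 153 155 157]
320 [ 98 145 197 214 169 156 156 156 155 154 153 154 154 156]
322 [151 158 174 155 154 154 153 154 155 155 154 154 154 155]
near strip [(-84, 221), (-82, 223), (-80, 224), (-78, 223), (-76, 223), (-74, 224), (-72, 223), (-70, 223), (-68, 224), (-66, 224), (-64, 223), (-62, 223), (-60, 223), (-58, 224), (-56, 224), (-54, 224), (-52, 223), (-50, 224), (-48, 224), (-46, 223), (-44, 223), (-42, 223), (-40, 222), (-38, 187), (-36, 187), (-34, 73), (-32, 62), (-30, 58), (-28, 57), (-26, 57), (-24, 57), (-22, 56), (-20, 58), (-18, 58), (-16, 57), (-14, 59), (-12, 59)]
```

Request:
move_arm(plan=[[6.0, 0, 0, -0.2, 0], [6.0, 0, 0, -0.2, 0], [6.0, 0, 0, -0.2, 0], [6.0, 0, 0, -0.3, 0], [6.0, 0, 0, -0.6, 0], [6.0, 0, 0, -1.5, 0], [6.0, 0, 0, -2, 0], [6.0, 0, 0, -2, 0]])

```text
clock: 21.15
tool_pos: [551.9, -86.7, 63.2]
orientation: [-180.0, 0.0, -172.1]
wrist_force: [0.0, 0.7, 0.6]
finger_gap: 60.0
gripper_force: 0.0
```

Request:
move_arm(plan=[[6.0, 0, 0, -2, 0], [6.0, 0, 0, -2, 0], [6.0, 0, 0, -2, 0], [6.0, 0, 0, -1, 0], [6.0, 0, 0, 0, 0], [6.0, 0, 0, 0, 0], [6.0, 0, 0, 0, 0], [6.0, 0, 0, 0, 0]])

```text
clock: 21.95
tool_pos: [551.4, -86.5, 130.2]
orientation: [180.0, -0.1, -172.1]
wrist_force: [-0.2, 0.2, 0.1]
finger_gap: 60.1
gripper_force: 0.0
```

```bash
python3 st.py; python3 - <<'E'
from pose import *
g=cv2.cvtColor(np.ascontiguousarray(arm.read_camera("side")[:,:,::-1]),6).astype(int)
for y in (-35,-22,0,22,30):
    xs=np.arange(-46,-8,2.); uv=proj("side",np.array([fro((x,y,30)) for x in xs])).round().astype(int)
    print(y,[(int(x),int(g[v,u])) for x,(u,v) in zip(xs,uv)])
E
```

```text
tcp [-10.1  -1.4] 130.2 gap 60.1 F [-0.2  0.2  0.1] T [-0.03  0.    0.02] gf 0.0 t 21.95
tab end rows 228-241
308 [195 188 170 154 166 168 129 148 155 156 156 156 155 154]
310 [181 145 144 143 157 180 159 134 154 155 156 156 156 154]
312 [152 143 138 150 165 201 215 159 155 156 157 157 157 156]
314 [127 144 152 172 207 219 174 157 156 156 157 157 157 156]
316 [148 147 174 203 204 161 156 156 155 155 156 156 156 155]
318 [178 195 220 200 163 155 156 155 154 154 153 154 155 155]
320 [188 218 183 157 156 156 155 156 155 154 153 154 154 156]
322 [199 171 153 153 155 154 154 154 155 155 153 154 154 155]
near strip [(-84, 221), (-82, 223), (-80, 224), (-78, 223), (-76, 223), (-74, 223), (-72, 223), (-70, 224), (-68, 223), (-66, 224), (-64, 223), (-62, 223), (-60, 223), (-58, 224), (-56, 224), (-54, 224), (-52, 223), (-50, 223), (-48, 224), (-46, 223), (-44, 223), (-42, 223), (-40, 222), (-38, 186), (-36, 186), (-34, 76), (-32, 65), (-30, 62), (-28, 61), (-26, 60), (-24, 60), (-22, 62), (-20, 62), (-18, 64), (-16, 61), (-14, 63), (-12, 62)]
-35 [(-46, 223), (-44, 223), (-42, 223), (-40, 221
[... 388 characters left out ...]
 (-10, 191)]
0 [(-46, 228), (-44, 228), (-42, 230), (-40, 230), (-38, 200), (-36, 200), (-34, 86), (-32, 101), (-30, 200), (-28, 205), (-26, 204), (-24, 204), (-22, 203), (-20, 204), (-18, 189), (-16, 164), (-14, 157), (-12, 181), (-10, 189)]
22 [(-46, 228), (-44, 227), (-42, 228), (-40, 227), (-38, 197), (-36, 197), (-34, 86), (-32, 80), (-30, 113), (-28, 87), (-26, 110), (-24, 110), (-22, 153), (-20, 127), (-18, 108), (-16, 80), (-14, 155), (-12, 181), (-10, 189)]
30 [(-46, 206), (-44, 226), (-42, 224), (-40, 225), (-38, 214), (-36, 127), (-34, 127), (-32, 62), (-30, 62), (-28, 117), (-26, 170), (-24, 188), (-22, 188), (-20, 170), (-18, 182), (-16, 177), (-14, 188), (-12, 188), (-10, 189)]
```

The holder stayed in place and square: its trailing edge is at about -35 along every line I sampled. The tab end sits between shut and level (row 234), so the toes rest on the holder. The robot is clear, so I hand in.

```bash
python3 -c "
from plant import arm
print(arm.job_done())"
```

```text
the job is handed in; nothing more can be done
None
```

I slid the holder home against the stop while the tab was held down, let the clip down onto it, moved the arm clear and handed the job in at about 22 s; the hand-in returned no verdict.

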